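# Release the press arm of a board test fixture

### The job

On the board test fixture, first swing the board hook fully closed into its catch so that the board stays put. Then pull the spring latch on the press arm's head sideways (by its thumb disc) while the arm is still down, lift the arm's head off the ball and finish while holding it raised, still in the gripper, at least 8 cm above the ball with the hook still closed. Leave the other things on the bench and fixture where they are.

Things in the scene. Friction and masses are not known exactly. Their poses are not given: they have to be found in the camera images.
- fixture: board test fixture bolted to the bench: aluminium base plate 280 (x) x 260 (y) x 20 mm with a circuit board in a nest in its middle. Origin under the centre of the plate, on the bench; x points from the ball end (nearer the robot) to the arm's hinge end, y to the left, z up. Its place and yaw vary.
- press_arm: steel press arm, 26 mm wide, 14 mm thick, along the fixture's middle; origin on its hinge axis (along fixture y, 75 mm above the bench), runs along its own -x. Near end, 210 mm from the hinge: a coupler head 52 x 44 mm over the ball; top 82 mm above the bench when down. About 0.35 kg, swings up to 1.2 rad, falls back when let go; cannot leave the ball while the latch is in.
- press_hinge (a point): point on the arm's hinge axis, in the middle of the arm, 75 mm above the bench
- ball (a point): centre of the fixed steel ball, 28 mm across, on a stud at the near end of the fixture; 54 mm above the bench, fixture (-105, 0) mm
- socket (a point): point in the arm's coupler head that coincides with the ball's centre when the arm is down; moves with the arm (210 mm from the hinge line, 21 mm below it)
- latch (a joint): slide of the spring latch on the coupler head, m: 0 = in (sprung home, its fork under the ball), grows as it is pulled sideways to the fixture's right (-y); stop at 0.020. The fork clears the ball from 0.014. The spring pushes back with 3 N at 0, 7 N at 0.020, and returns it when let go.
- latch_tab (a point): centre of the latch's upright thumb disc on top of the coupler head: 28 mm across, 10 mm thick along fixture y (flat faces left and right), on a 16 x 10 mm stem; centre 115 mm above the bench and 210 mm from the hinge, 40 mm above it, when the arm is down; metal below it tops at 88 mm. It moves with latch and arm.
- hook (a joint): swing of the flat board hook about its upright pivot on the left of the board, rad: 0 = closed, lying along the fixture's -x with its tip at the back of the forked catch (a stop there); grows as it swings out to the left (+y); starts open by 0.8 to 1.3. Stays where it is left (slight friction, about 0.6 N at the knob).
- hook_pivot (a point): point on the hook's pivot axis, 99 mm above the bench, fixture (50, 85) mm
- hook_knob (a point): point on the hook's upright round knob, 14 mm thick, 90 mm from the pivot; knob runs from 54 to 111 mm above the bench, this point is at 99 mm. The catch's top, beside the closed knob, is 68 mm above the bench; the hook bar itself is at 48 to 54 mm
- spool: bystander: bare metal solder-wire spool standing on end, 60 mm across, 46 mm high; origin under its centre
- flux_bottle: bystander: white bottle, 44 mm across, 110 mm high; origin under its centre
- tip_cup: bystander: dark metal cup, 64 mm across, 50 mm high; origin under its centre
- driver: bystander: screwdriver lying on the bench in front of the fixture (about 30 mm thick); origin under its middle
- multimeter: bystander: grey hand multimeter lying flat, 170 x 85 x 45 mm, beyond the fixture; origin under its centre
- heatsink: bystander: finned aluminium heatsink, 50 x 40 x 26 mm, on the bench; origin under its centre
- spare_relay: bystander: black block, 28 x 22 x 26 mm, standing on the fixture's base plate to the right of the board; origin under its centre

How it is judged:
By the outcome, as a careful person would: the job done as asked, in the order asked, and still so for the second after the job is handed in, while the arm keeps its last pose, push and grip.
It also fails if it takes over 58 s, if anything falls off the work surface, if the arm or the gripper's body presses on something with over 40 N, if the wrist force passes 120 N, or if a joint passes its speed limit or range.

### The arm

A 6-joint arm with a two-finger parallel gripper is mounted at the origin on the work surface. World frame = base frame: x ahead of the robot, y to its left, z up, the work surface at z = 0. Lengths are in m, angles in rad, forces in N, time in s.
With the tool pointing down it reaches from about 0.35 to 0.875 m from the base axis. Payload 4.2 kg.
Tool frame: the origin (TCP) lies midway between the tips of the shut fingers; the grasp point (between the pads) lies 19 mm behind it (grasp_offset is the distance from the TCP to the grasp point, in m); z points along the fingers, y is the line along which they close (so a half turn about z gives the same grasp; the last joint's range is limited). The gripper opens to 87 mm and grips with 3 to 60 N. Pads are 19 mm wide; open, the fingers measure 117 mm over their backs; the gripper's body (75 mm by 190 mm) begins 51 mm behind the grasp point.
Start: joints at [1.492, 0.385, 0.008, 0, -1.194, -0.259], TCP at [0.207, 0.59, 0.197] pointing down, gripper open.
Joint ranges: [-3.14, 3.14], [-1.21, 2.06], [-1.07, 1.41], [-3.16, 2.05], [-2.99, -0.16], [-3.1, 3.1]. Speed limits (rad/s): [2.79, 2.79, 3.14, 3.14, 3.14, 3.14].

### API

Orientations are given as a unit quaternion [w, x, y, z].
In Python, from rig import read_state, camera, camera_params, hand_in, boxes_of, grasp_offset gives the robot as it stands.
- The arm moves only by the tool carry_out, never from a script. Its argument "steps" is a list of rows, each an object with "offset": the shift along the tool's x, y, z in m, a list of three; "delta_rot": the turn, a rotation vector about the tool's x, y, z in rad, a list of three; "grip": the finger opening in m, from 0 to 0.087. A call has 1 to 12 rows; each row shifts and turns the commanded pose from where the row before left it, along the tool's axes as they then stand; what a row does not reach is not made up. A row lasts 1/10 s, in which the tool goes at most 50 mm and 8.59 degrees, less where a joint would pass 70% of its speed; a pose out of reach is approached as far as the arm can. A call is refused whole if a number of a shift passes 0.05 or a number of a turn 0.15, either way. A call with a gripper value outside its range is refused whole. The fingers move at their own pace and stop on an object; "newtons" is the grip in N (left out, the last holds). Time passes only in rows, so rows that do not move let the fingers close. It gives the time, the measured TCP pose, the force, the opening and the grip force at its end, in the units of the state.
- read_state(): the state, without advancing time (a new reading comes with each control period).
- camera(name): name is "side" or "top"; returns (picture, depth): 384x512x3 uint8, red, green, blue; 384x512 float32, m along the optical axis (not along the pixel's ray), 0 where there is no reading.
- camera_params(name): a dict with "camera_matrix" (3x3 intrinsics, pixels), "cam_to_world" (4x4, takes a point from camera to world coordinates). Camera axes: x right, y down, z forward; pixel columns grow to the right and rows downward; lengths in m; the calibration is good to about 2 mm. A picture is of the moment at which its call begins. camera_params takes no time and is no camera call.
- hand_in(): hands the job in; it is judged then, once.
Trained networks look in the newest picture that a camera, given by its name, has taken for a name from the list of things; names that differ only in an ending like _2 or _b are one class to them, and where a whole thing is asked for, a point or a joint stands for the part that bears it (a point fixed in the world has none). Each returns a list of dicts, best first, with "p" (0 to 1); they miss things now and then, are a little off and sometimes report something else, mostly with a low value. They report only what shows in the picture. A call takes as long as a camera call.
- boxes_of(label, camera): "bbox" ([left, top, right, bottom] in pixels, round what is visible of it).
The state is a dict: "clock": time; "qpos": joint angles; "dq": joint speeds; "tau": joint torques, N m; "tcp_pos": TCP position; "tcp_rot": TCP orientation; "contact_force": force on the tool from outside, world axes, zero at the start; "torque": the same for the moment, N m; "width": opening from 0.0 (shut) to 1.0 (fully open); "finger_force": force on a finger pad.
Only numpy, scipy, OpenCV 4.12 (cv2) and the standard library are available. Lean on these libraries where they do the work, as an engineer would, in place of code of your own. Each camera call takes 0.05 s, during which the arm holds its last target. There are 200 camera calls.

## Working session

There is one attempt and no reset: what is moved stays moved. The work goes in short steps, Python scripts to look and compute and a tool call to move; the robot and the scene stay as the last step left them, time stands still between calls to the robot, and variables do not carry over. Pictures are saved under pics/ and viewed, at most 10 in all, crops included, and the job is handed in when it is done.

Besides the shell and the picture viewer there is one more tool, called as a command line: name --argument value ..., lists and objects as JSON in quotes. carry_out: Moves the arm, as the interface text tells. Its arguments: {"type":"object","properties":{"steps":{"type":"array"},"newtons":{"type":"number"}},"required":["steps"]}

```bash
mkdir -p pics
cat > h.py <<'E'
import numpy as np, cv2
from rig import *
def snap(n,f=None):
    im,d=camera(n)
    if f: cv2.imwrite('pics/'+f,im[:,:,::-1])
    return im,d
def cloud(n,d):
    P=camera_params(n);K=P["camera_matrix"];T=P["cam_to_world"]
    v,u=np.mgrid[:384,:512]
    p=np.stack([(u-K[0][2])/K[0][0]*d,(v-K[1][2])/K[1][1]*d,d],-1)
    w=p@np.array(T)[:3,:3].T+np.array(T)[:3,3]; w[d<=0]=np.nan
    return w
def proj(n,p):
    P=camera_params(n);T=np.linalg.inv(P["cam_to_world"]);c=T[:3,:3]@p+T[:3,3];k=np.array(P["camera_matrix"])@c
    return k[:2]/k[2]
E
python3 - <<'E'
from h import *
for n in('top','side'):
    im,d=snap(n,n+'0.png'); np.save(n+'0.npy',cloud(n,d)); 
    for l in('fixture','press_arm','latch_tab','hook_knob'): print(n,l,[(np.round(b['bbox']),round(b['p'],2)) for b in boxes_of(l,n)[:2]])
print(read_state(),grasp_offset() if callable(grasp_offset) else grasp_offset)
E
```

```text
top fixture [(array([220., 146., 355., 278.]), 0.63)]
top press_arm [(array([272., 160., 315., 265.]), 0.92)]
top latch_tab [(array([299., 245., 325., 259.]), 0.55)]
top hook_knob [(array([219., 193., 255., 242.]), 0.86)]
side fixture [(array([187., 171., 347., 314.]), 0.8)]
side press_arm [(array([213., 193., 308., 269.]), 0.75), (array([188., 171., 347., 311.]), 0.7)]
side latch_tab [(array([216., 232., 241., 264.]), 0.78), (array([215., 173., 263., 200.]), 0.73)]
side hook_knob [(array([211., 191., 305., 268.]), 0.7), (array([214., 172., 263., 198.]), 0.58)]
{'clock': 0.5, 'qpos': array([ 1.49159016e+00,  3.84727935e-01,  7.81929929e-03, -2.36183005e-05,
       -1.19398213e+00, -2.58605988e-01]), 'dq': array([-2.87395165e-04, -1.60232888e-03, -8.02437779e-04,  6.14588490e-04,
       -3.97133521e-06,  9.91565745e-04]), 'tau': array([ 1.23992195e-04, -3.90069330e+01,  1.87448090e+01,  4.22073394e+00,
        1.50165969e-02, -4.29589488e-05]), 'tcp_pos': array([0.20709577, 0.58963321, 0.19729804]), 'tcp_rot': array([ 4.80108196e-05,  9.85768518e-01, -1.68108378e-01, -6.70660340e-06]), 'contact_force': array([-0.32198331,  0.53528708, -0.65157924]), 'torque': array([ 2.04069190e-05, -4.07397100e-02, -2.37547969e-02]), 'finger_force': 0.0, 'width': 1.0016530429707933} 0.0187
```

View pics/top0.png

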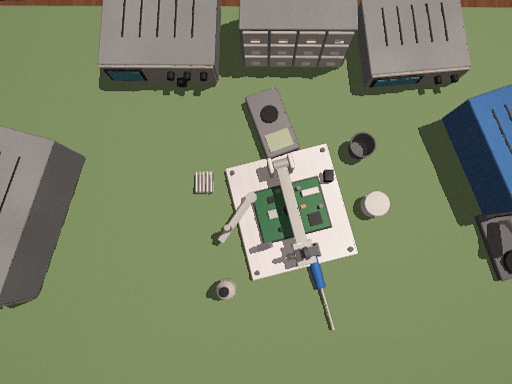

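View pics/side0.png

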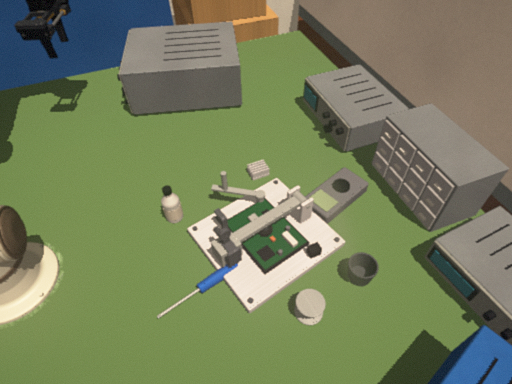

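The top view shows the plate with corners near (227,168), (326,146), (355,258) and (253,278), the arm head near (308,252), and the open hook from (252,197) to its knob near (225,235). The side view shows the upright disc near (221,215) to (228,247), and the hook knob near (224,180). Next I fit the plate and take enlarged crops.

Run:
```python
from h import *
W=np.load('top0.npy')
im=cv2.imread('pics/top0.png')
m=((W[:,:,2]>0.012)&(W[:,:,2]<0.028)).astype(np.uint8)
sub=np.zeros_like(m);sub[140:285,215:365]=m[140:285,215:365]
pts=W[sub>0]
n,lab,st,c=cv2.connectedComponentsWithStats(sub)
k=1+np.argmax(st[1:,4]);pts=W[lab==k]
r=cv2.minAreaRect((pts[:,:2]*1000).astype(np.float32));print(r,np.median(pts[:,2]))
for u,v in [(227,168),(326,146),(355,258),(253,278),(225,235),(308,252)]:print((u,v),W[v,u])
cv2.imwrite('pics/c1.png',cv2.resize(im[140:290,210:365],None,fx=5,fy=5,interpolation=3)[:600] if 0 else cv2.resize(im[140:285,210:365],None,fx=4,fy=4,interpolation=3))
s=cv2.imread('pics/side0.png')
cv2.imwrite('pics/c2.png',cv2.resize(s[160:315,180:350],None,fx=3.8,fy=3.8,interpolation=3))
```

```text
((546.9884643554688, -112.395751953125), (332.3326721191406, 260.0426025390625), 15.21435832977295) 0.020363779317017994
(227, 168) [0.67110124 0.05114968 0.01935429]
(326, 146) [ 0.73048739 -0.19328768  0.019062  ]
(355, 258) [ 0.45726793 -0.26433633  0.00137495]
(253, 278) [ 0.40604831 -0.01861992  0.02090033]
(225, 235) [0.5050076  0.04738618 0.05673886]
(308, 252) [ 0.47050938 -0.13609206  0.12912739]
```

View pics/c1.png

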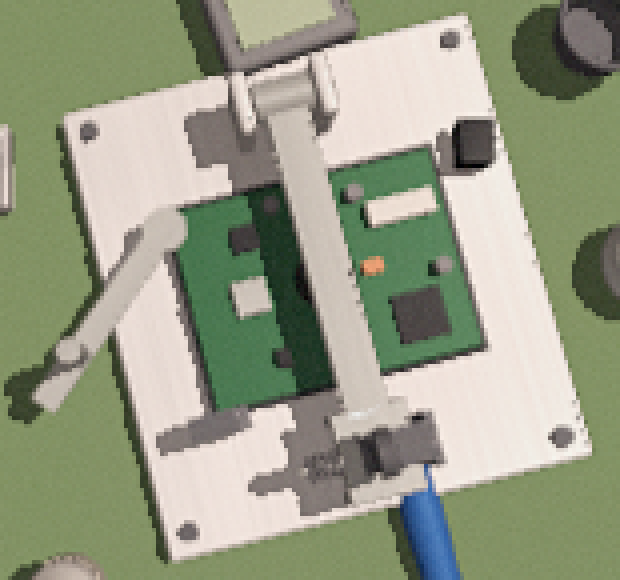

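View pics/c2.png

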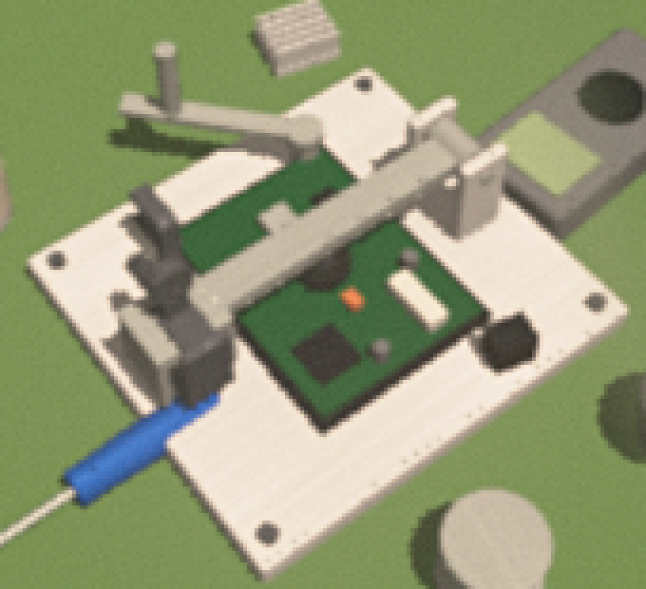

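The crops show the disc standing dark on the head at about (405,440) in the top crop and (152,208) in the side crop. The hook knob is near (70,350) in the top crop, and the plate screws are visible in all four corners. I'll use the screws for the pose.

Run:
```python
from h import *
W=np.load('top0.npy')
P=camera_params('top');K=np.array(P["camera_matrix"]);T=np.array(P["cam_to_world"])
def at(u,v,z):
    r=T[:3,:3]@np.linalg.inv(K)@[u,v,1];return T[:3,3]+r*(z-T[2,3])/r[2]
S=np.array([at(209.6+x/4,139.6+y/4,.02) for x,y in[(89,131),(450,39),(562,436),(188,531)]])
Cn=np.array([at(209.6+x/4,139.6+y/4,.02) for x,y in[(66,115),(467,15),(592,453),(170,560)]])
for A in(S,Cn):
    x=(A[0]+A[1]-A[2]-A[3])[:2];y=(A[0]-A[1]+A[3]-A[2])[:2]
    print(A.mean(0),np.arctan2(x[1],x[0]),np.arctan2(-y[0],y[1]),np.linalg.norm(x)/2,np.linalg.norm(y)/2)
c=(S+Cn).mean(0)[:2]/2
def fx(A): 
    x=(A[0]+A[1]-A[2]-A[3])[:2];y=(A[0]-A[1]+A[3]-A[2])[:2];v=x/np.hypot(*x)+np.array([y[1],-y[0]])/np.hypot(*y);return np.arctan2(v[1],v[0])
yaw=(fx(S)+fx(Cn))/2
print(c,yaw)
R=np.array([[np.cos(yaw),-np.sin(yaw)],[np.sin(yaw),np.cos(yaw)]])
np.savez('fix.npz',c=c,yaw=yaw,R=R)
for n in('top','side'):
    W=np.load(n+'0.npy').reshape(-1,3);F=np.c_[(W[:,:2]-c)@R,W[:,2]]
    g=F[(abs(F[:,0]+105)<35)&(abs(F[:,1])<60)&(F[:,2]>.095)&(F[:,2]<.16)];print(n,'disc',len(g),np.round([g.mean(0),g.min(0),g.max(0)],4).tolist())
    g=F[(abs(F[:,0]-130)<1e9)&(F[:,0]>-.1)&(F[:,0]<.06)&(F[:,1]>.06)&(F[:,1]<.2)&(F[:,2]>.062)&(F[:,2]<.12)]
    print(n,'knob',len(g),np.round([np.median(g,0),g.min(0),g.max(0)],4).tolist())
    g=F[(F[:,0]>-.1)&(F[:,0]<.04)&(F[:,1]>.09)&(F[:,1]<.2)&(F[:,2]>.044)&(F[:,2]<.058)]
    d=g[:,:2]-[.05,.085];print('bar angle',np.median(np.arctan2(d[:,1],-d[:,0])))
    g=F[(abs(F[:,0]-.02)<.06)&(abs(F[:,1])<.02)&(F[:,2]>.065)&(F[:,2]<.09)];print('arm y,z',np.round(np.median(g,0),4))
```

```text
[ 0.57015829 -0.10507745  0.02      ] 0.2647412600631535 0.2673068337962032 0.2501756776467732 0.23020800738569105
[ 0.56979106 -0.10590395  0.02      ] 0.25964846531154256 0.264461817089225 0.2767521316184282 0.2575111101638296
[ 0.56997467 -0.1054907 ] 0.2640395940650311<stdin>:20: RuntimeWarning: Mean of empty slice.
  ret = um.true_divide(
Traceback (most recent call last):
ValueError: zero-size array to reduction operation minimum which has no identity
```

Run:
```python
from h import *
z=np.load('fix.npz');c,R=z['c'],z['R']
for n in('top','side'):
    W=np.load(n+'0.npy').reshape(-1,3);F=np.c_[(W[:,:2]-c)@R,W[:,2]]
    def rep(t,x,y,zz):
        g=F[(F[:,0]>x[0])&(F[:,0]<x[1])&(F[:,1]>y[0])&(F[:,1]<y[1])&(F[:,2]>zz[0])&(F[:,2]<zz[1])]
        print(n,t,len(g),*[np.round(np.percentile(g,q,axis=0),4) for q in(5,50,95)] if len(g) else ''); return g
    rep('disc',(-.14,-.07),(-.06,.06),(.1,.16))
    rep('knob',(-.1,.06),(.06,.2),(.065,.12))
    rep('armtop',(-.06,.08),(-.03,.03),(.065,.09))
    g=rep('bar',(-.1,.04),(.095,.2),(.044,.058))
    d=g[:,:2]-[.05,.085];print('bar angle',np.median(np.arctan2(d[:,1],-d[:,0])))
for nm,p in dict(ball=(-.105,0),tab=(-.105,0),piv=(.05,.085),knobclosed=(-.04,.085),hinge=(.105,0)).items(): print(nm,c+R@np.array(p))
for a in(.8,.9,1,1.1): print(a,c+R@np.array([.05-.09*np.cos(a),.085+.09*np.sin(a)]))
```

```text
top disc 72 [-0.1156 -0.0047  0.1115] [-0.1041  0.0007  0.1267] [-0.0924  0.0045  0.1298]
top knob 140 [-0.0736  0.0665  0.0664] [-0.0649  0.0891  0.0692] [-0.0067  0.1553  0.112 ]
top armtop 720 [-0.0532 -0.0118  0.0795] [0.0088 0.0003 0.0823] [0.0724 0.0123 0.0848]
top bar 286 [-0.0299  0.1017  0.0512] [0.0052 0.1354 0.0543] [0.0349 0.1748 0.0568]
bar angle 0.8364648382268365
side disc 130 [-0.1186 -0.0048  0.1031] [-0.1077 -0.0034  0.1208] [-0.096   0.0041  0.1297]
side knob 172 [-0.0761  0.0669  0.0661] [-0.0187  0.1462  0.0705] [-0.0077  0.155   0.1112]
side armtop 698 [-0.0535 -0.0121  0.073 ] [ 0.0068 -0.0027  0.0821] [0.0728 0.0117 0.084 ]
side bar 252 [-0.0337  0.0998  0.0491] [0.0026 0.1344 0.0539] [0.0333 0.1748 0.0563]
bar angle 0.7951313277390195
ball [ 0.46861359 -0.13289384]
tab [ 0.46861359 -0.13289384]
piv [ 0.59605836 -0.01038738]
knobclosed [ 0.50917744 -0.03387579]
hinge [ 0.67133575 -0.07808756]
0.8 [0.51867829 0.03557265]
0.9 [0.52365321 0.04306816]
1 [0.52935159 0.05002956]
1.1 [0.53571647 0.05638729]
```

carry_out --steps '[{"offset":[0,0,0],"delta_rot":[0,0,-0.12],"grip":0},{"offset":[0,0,0],"delta_rot":[0,0,-0.12],"grip":0},{"offset":[0,0,0],"delta_rot":[0,0,-0.12],"grip":0},{"offset":[0,0,0],"delta_rot":[0,0,-0.12],"grip":0},{"offset":[0,0,0],"delta_rot":[0,0,-0.122],"grip":0},{"offset":[0.011,0.04,0],"delta_rot":[0,0,0],"grip":0},{"offset":[0.011,0.04,0],"delta_rot":[0,0,0],"grip":0},{"offset":[0.011,0.04,0],"delta_rot":[0,0,0],"grip":0},{"offset":[0.011,0.04,0],"delta_rot":[0,0,0],"grip":0},{"offset":[0.011,0.04,0],"delta_rot":[0,0,0],"grip":0},{"offset":[0.011,0.04,0],"delta_rot":[0,0,0],"grip":0},{"offset":[0.011,0.04,0],"delta_rot":[0,0,0],"grip":0}]' --newtons 20

```text
clock: 1.7
tcp_pos: [0.3551, 0.338, 0.1977]
tcp_rot: [-0.0, 0.991, 0.132, 0.0]
contact_force: [1.4, 0.1, -0.1]
width: 0.033
finger_force: 0.0
```

carry_out --steps '[{"offset":[0.011,0.04,0],"delta_rot":[0,0,0],"grip":0},{"offset":[0.011,0.04,0],"delta_rot":[0,0,0],"grip":0},{"offset":[0.011,0.04,0],"delta_rot":[0,0,0],"grip":0},{"offset":[0.011,0.04,0],"delta_rot":[0,0,0],"grip":0},{"offset":[0.011,0.04,0],"delta_rot":[0,0,0],"grip":0},{"offset":[0.011,0.04,0],"delta_rot":[0,0,0],"grip":0},{"offset":[0,0,0],"delta_rot":[0,0,0],"grip":0},{"offset":[0,0,0],"delta_rot":[0,0,0],"grip":0}]'

```text
clock: 2.5
tcp_pos: [0.4811, 0.1242, 0.1973]
tcp_rot: [-0.0, 0.991, 0.131, -0.0]
contact_force: [-1.8, -0.2, -0.4]
width: 0.004
finger_force: 0.0
```

```bash
cat >> h.py <<'E'
from scipy.spatial.transform import Rotation as Ro
def st():
    z=np.load('fix.npz');s=read_state();q=s['tcp_rot'];M=Ro.from_quat(q,scalar_first=True).as_matrix()
    f=z['R'].T@(s['tcp_pos'][:2]-z['c']);F=z['R'].T@s['contact_force'][:2]
    B=np.eye(3);B[:2,:2]=z['R'];E=B.T@M
    print('t',s['clock'],'fix pos',np.round(f,4),round(s['tcp_pos'][2],4),'F',np.round(F,1),round(s['contact_force'][2],1),'w',round(s['width']*.087,4),'ff',s['finger_force'],'q',np.round(s['qpos'],2));print('rot err vec (tool vs fixture-aligned)',np.round(Ro.from_matrix(np.diag([1,-1,-1])@E).as_rotvec(),3))
E
python3 -c "
from h import *
st()"
```

```text
t 2.5 fix pos [-0.0258  0.2449] 0.1973 F [-1.8  0.3] -0.4 w 0.0003 ff 0.0 q [ 0.58  0.17 -0.3  -0.   -1.11  1.25]
rot err vec (tool vs fixture-aligned) [ 0.    -0.     0.002]
```

carry_out --steps '[{"offset":[0.008,0.025,0],"delta_rot":[0,0,0],"grip":0},{"offset":[0.007,0.025,0],"delta_rot":[0,0,0],"grip":0},{"offset":[0,0,0.04],"delta_rot":[0,0,0],"grip":0},{"offset":[0,0,0.04],"delta_rot":[0,0,0],"grip":0},{"offset":[0,0,0.037],"delta_rot":[0,0,0],"grip":0},{"offset":[0,0,0],"delta_rot":[0,0,0],"grip":0},{"offset":[0,0.01,0],"delta_rot":[0,0,0],"grip":0},{"offset":[0,0.01,0],"delta_rot":[0,0,0],"grip":0},{"offset":[-0.005,0.006,0],"delta_rot":[0,0,0],"grip":0},{"offset":[-0.005,0.006,0],"delta_rot":[0,0,0],"grip":0},{"offset":[-0.004,0.006,0],"delta_rot":[0,0,0],"grip":0},{"offset":[-0.004,0.006,0],"delta_rot":[0,0,0],"grip":0}]'

```text
clock: 3.7
tcp_pos: [0.5019, 0.0329, 0.0808]
tcp_rot: [-0.0, 0.991, 0.132, 0.0]
contact_force: [-0.7, 0.7, 0.0]
width: 0.004
finger_force: 0.8
```

```bash
python3 -c "
from h import *
st()"
```

```text
t 3.7 fix pos [-0.0296  0.1513] 0.0808 F [-0.5  0.8] 0.0 w 0.0003 ff 0.7919854670763016 q [ 0.39  0.3  -0.45 -0.   -0.82  1.45]
rot err vec (tool vs fixture-aligned) [0. 0. 0.]
```

carry_out --steps '[{"offset":[-0.003,0.006,0],"delta_rot":[0,0,0],"grip":0},{"offset":[-0.003,0.006,0],"delta_rot":[0,0,0],"grip":0},{"offset":[-0.002,0.006,0],"delta_rot":[0,0,0],"grip":0},{"offset":[-0.001,0.006,0],"delta_rot":[0,0,0],"grip":0},{"offset":[0,0.006,0],"delta_rot":[0,0,0],"grip":0},{"offset":[0,0.005,0],"delta_rot":[0,0,0],"grip":0},{"offset":[0,0.003,0],"delta_rot":[0,0,0],"grip":0},{"offset":[0,0.002,0],"delta_rot":[0,0,0],"grip":0},{"offset":[0,0,0],"delta_rot":[0,0,0],"grip":0}]'

```text
clock: 4.6
tcp_pos: [0.5048, -0.0076, 0.0804]
tcp_rot: [0.0, 0.991, 0.132, 0.0]
contact_force: [0.7, -0.2, -0.1]
width: 0.001
finger_force: 0.0
```

```bash
python3 -c "
from h import *
st()"
```

```text
t 4.6 fix pos [-0.0374  0.1115] 0.0804 F [ 0.6 -0.4] -0.1 w 0.0001 ff 0.0 q [ 0.31  0.31 -0.44  0.   -0.82  1.53]
rot err vec (tool vs fixture-aligned) [-0.     0.001 -0.   ]
```

carry_out --steps '[{"offset":[0,0.0015,0],"delta_rot":[0,0,0],"grip":0},{"offset":[0,0.0015,0],"delta_rot":[0,0,0],"grip":0},{"offset":[0,0.0015,0],"delta_rot":[0,0,0],"grip":0},{"offset":[0,0,0],"delta_rot":[0,0,0],"grip":0}]'

```text
clock: 5.0
tcp_pos: [0.5056, -0.0119, 0.0804]
tcp_rot: [0.0, 0.991, 0.132, 0.0]
contact_force: [-0.3, 0.9, -0.3]
width: 0.005
finger_force: 0.1
```

```bash
cat > look.py <<'E'
from h import *
import sys
st()
z=np.load('fix.npz');c,R=z['c'],z['R']
im,d=snap('side');
cv2.imwrite('pics/'+sys.argv[1],cv2.resize(im[150:300,170:340,::-1],None,fx=3.8,fy=3.8,interpolation=3))
for n,(im,d) in(('side',(im,d)),('top',snap('top'))):
    W=cloud(n,d).reshape(-1,3);F=np.c_[(W[:,:2]-c)@R,W[:,2]]
    g=F[(F[:,0]>-.025)&(F[:,0]<.035)&(F[:,1]>.06)&(F[:,1]<.2)&(F[:,2]>.044)&(F[:,2]<.058)]
    dd=g[:,:2]-[.05,.085]
    if len(g)>5:
        v=np.polyfit(g[:,0],g[:,1],1);print(n,len(g),'bar angle',np.median(np.arctan2(dd[:,1],-dd[:,0])),'slope',-v[0])
E
python3 look.py s1.png
```

```text
t 5.0 fix pos [-0.0377  0.1072] 0.0804 F [-0.1  0.9] -0.3 w 0.0005 ff 0.08641953114420176 q [ 0.3   0.31 -0.44  0.   -0.82  1.54]
rot err vec (tool vs fixture-aligned) [-0.  0. -0.]
side 154 bar angle 0.0400230651902822 slope 0.05383047100071823
```

View pics/s1.png

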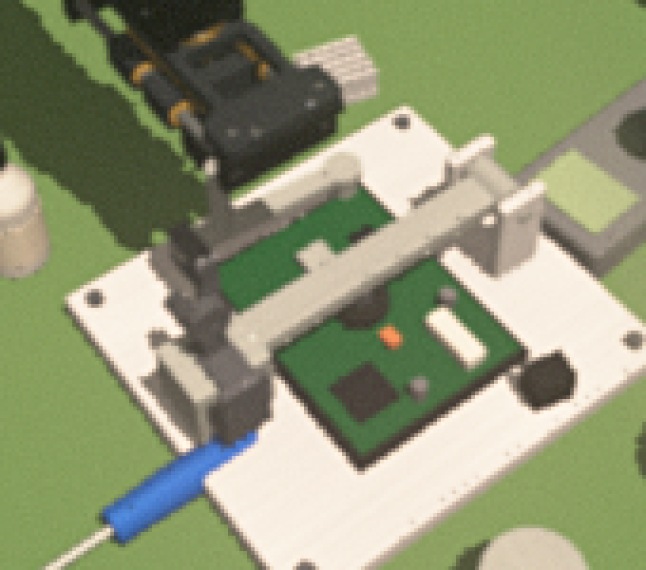

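The hook bar is nearly closed, running along the fixture. The knob at about (215,185) touches the fingers with 0.9 N of contact force and still has a few mm to go. I'll press on until the force rises.

carry_out --steps '[{"offset":[0,0.0015,0],"delta_rot":[0,0,0],"grip":0},{"offset":[0,0.0015,0],"delta_rot":[0,0,0],"grip":0},{"offset":[0,0.001,0],"delta_rot":[0,0,0],"grip":0},{"offset":[0,0,0],"delta_rot":[0,0,0],"grip":0}]'

```text
clock: 5.5
tcp_pos: [0.5066, -0.0158, 0.0803]
tcp_rot: [0.0, 0.991, 0.132, 0.0]
contact_force: [-0.6, -0.9, -0.5]
width: 0.008
finger_force: 0.1
```

carry_out --steps '[{"offset":[0,0.001,0],"delta_rot":[0,0,0],"grip":0},{"offset":[0,0.0,0],"delta_rot":[0,0,0],"grip":0}]'

```text
clock: 5.7
tcp_pos: [0.5069, -0.0167, 0.0803]
tcp_rot: [0.0, 0.991, 0.132, 0.0]
contact_force: [0.9, 0.6, -0.3]
width: 0.004
finger_force: 0.1
```

```bash
python3 look.py s2.png
```

```text
t 5.7 fix pos [-0.0378  0.1022] 0.0803 F [1.  0.4] -0.3 w 0.0004 ff 0.1253161858767271 q [ 0.29  0.31 -0.44  0.   -0.82  1.55]
rot err vec (tool vs fixture-aligned) [-0.  0. -0.]
side 158 bar angle 0.00461341531849097 slope 0.02086612529367822
```

carry_out --steps '[{"offset":[0,0.001,0],"delta_rot":[0,0,0],"grip":0},{"offset":[0,0.001,0],"delta_rot":[0,0,0],"grip":0},{"offset":[0,0,0],"delta_rot":[0,0,0],"grip":0}]'

```text
clock: 6.1
tcp_pos: [0.5073, -0.0185, 0.0804]
tcp_rot: [-0.0, 0.991, 0.132, 0.0]
contact_force: [0.7, 1.1, -0.1]
width: 0.003
finger_force: 0.6
```

```bash
python3 look.py s2.png
```

```text
t 6.1 fix pos [-0.0378  0.1004] 0.0804 F [0.9 0.9] -0.1 w 0.0002 ff 0.6398064270615578 q [ 0.28  0.31 -0.44 -0.   -0.82  1.55]
rot err vec (tool vs fixture-aligned) [0. 0. 0.]
side 154 bar angle -0.021429834638234432 slope 0.008193528308325536
```

carry_out --steps '[{"offset":[0,0.001,0],"delta_rot":[0,0,0],"grip":0},{"offset":[0,0,0],"delta_rot":[0,0,0],"grip":0}]'

```text
clock: 6.4
tcp_pos: [0.5074, -0.0188, 0.0803]
tcp_rot: [-0.001, 0.991, 0.132, -0.0]
contact_force: [-2.1, 5.5, 0.2]
width: 0.004
finger_force: 2.6
```

carry_out --steps '[{"offset":[0,0.001,0],"delta_rot":[0,0,0],"grip":0},{"offset":[0,0,0],"delta_rot":[0,0,0],"grip":0}]'

```text
clock: 6.6
tcp_pos: [0.5075, -0.019, 0.0803]
tcp_rot: [-0.001, 0.991, 0.131, -0.0]
contact_force: [-3.0, 8.3, 1.9]
width: 0.008
finger_force: 4.3
```

```bash
python3 look.py s2.png
```

```text
t 6.6 fix pos [-0.0378  0.0998] 0.0803 F [-0.8  8.8] 1.9 w 0.0007 ff 4.304183274507523 q [ 0.28  0.31 -0.43 -0.   -0.82  1.56]
rot err vec (tool vs fixture-aligned) [0.002 0.    0.   ]
side 156 bar angle -0.022431061352086043 slope -0.003332491402959543
```

Stop reached (8.8 N at the knob). Now I back off, lift, and go above the disc.

carry_out --steps '[{"offset":[0,-0.004,0],"delta_rot":[0,0,0],"grip":0},{"offset":[0,-0.016,0],"delta_rot":[0,0,0],"grip":0},{"offset":[0,0,-0.04],"delta_rot":[0,0,0],"grip":0},{"offset":[0,0,-0.04],"delta_rot":[0,0,0],"grip":0},{"offset":[0,0,-0.037],"delta_rot":[0,0,0],"grip":0.05},{"offset":[-0.017,0.03,0],"delta_rot":[0,0,0],"grip":0.05},{"offset":[-0.017,0.03,0],"delta_rot":[0,0,0],"grip":0.05},{"offset":[-0.017,0.03,0],"delta_rot":[0,0,0],"grip":0.05},{"offset":[-0.016,0.028,0],"delta_rot":[0,0,0],"grip":0.05},{"offset":[0,0,0],"delta_rot":[0,0,0],"grip":0.05},{"offset":[0,0,0],"delta_rot":[0,0,0],"grip":0.05}]'

```text
clock: 7.8
tcp_pos: [0.4687, -0.1333, 0.1974]
tcp_rot: [0.0, 0.991, 0.131, 0.0]
contact_force: [-0.3, -0.1, -0.9]
width: 0.534
finger_force: 0.0
```

```bash
python3 look.py s3.png
```

```text
t 7.8 fix pos [-0.105  -0.0004] 0.1974 F [-0.3  0. ] -0.9 w 0.0465 ff 0.0 q [ 0.06  0.15 -0.32  0.   -1.1   1.78]
rot err vec (tool vs fixture-aligned) [-0.     0.     0.002]
side 32 bar angle -0.15925065996589427 slope -0.01034526842187264
top 146 bar angle -0.012866585071152925 slope -0.025779296640963498
```

View pics/s3.png

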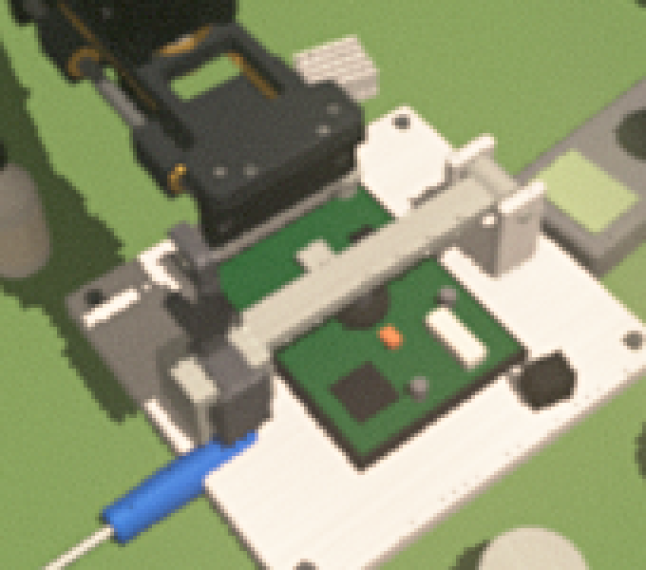

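The gripper now hovers over the disc (about (195,245) in the crop), and the hook stays closed. I'll descend and grip.

carry_out --steps '[{"offset":[0,0,0.03],"delta_rot":[0,0,0],"grip":0.05},{"offset":[0,0,0.03],"delta_rot":[0,0,0],"grip":0.05},{"offset":[0,0,0.02],"delta_rot":[0,0,0],"grip":0.05},{"offset":[0,0,0.02],"delta_rot":[0,0,0],"grip":0.05},{"offset":[0,0,0],"delta_rot":[0,0,0],"grip":0.05},{"offset":[0,0,0],"delta_rot":[0,0,0],"grip":0},{"offset":[0,0,0],"delta_rot":[0,0,0],"grip":0},{"offset":[0,0,0],"delta_rot":[0,0,0],"grip":0},{"offset":[0,0,0],"delta_rot":[0,0,0],"grip":0},{"offset":[0,0,0],"delta_rot":[0,0,0],"grip":0},{"offset":[0,0,0],"delta_rot":[0,0,0],"grip":0}]' --newtons 45

```text
clock: 9.0
tcp_pos: [0.469, -0.1329, 0.0977]
tcp_rot: [0.0, 0.991, 0.132, 0.0]
contact_force: [2.4, -8.9, -1.4]
width: 0.113
finger_force: 4.8
```

```bash
python3 -c "
from h import *
st()"
```

```text
t 9.0 fix pos [-1.046e-01 -1.000e-04] 0.0977 F [-0.1 -9.2] -1.4 w 0.0099 ff 4.800436198711395 q [ 0.06  0.26 -0.46  0.   -0.85  1.78]
rot err vec (tool vs fixture-aligned) [-0.001  0.001 -0.   ]
```

carry_out --steps '[{"offset":[0,0,0],"delta_rot":[0,0,0],"grip":0},{"offset":[0,0,0],"delta_rot":[0,0,0],"grip":0},{"offset":[0,0.003,0],"delta_rot":[0,0,0],"grip":0},{"offset":[0,0.003,0],"delta_rot":[0,0,0],"grip":0},{"offset":[0,0.003,0],"delta_rot":[0,0,0],"grip":0},{"offset":[0,0.003,0],"delta_rot":[0,0,0],"grip":0},{"offset":[0,0.003,0],"delta_rot":[0,0,0],"grip":0},{"offset":[0,0.002,0],"delta_rot":[0,0,0],"grip":0},{"offset":[0,0,0],"delta_rot":[0,0,0],"grip":0}]'

```text
clock: 9.9
tcp_pos: [0.4732, -0.1482, 0.0976]
tcp_rot: [-0.001, 0.991, 0.132, 0.0]
contact_force: [-2.4, 6.8, 5.4]
width: 0.106
finger_force: 45.0
```

```bash
python3 -c "
from h import *
st()"
```

```text
t 9.9 fix pos [-0.1046 -0.016 ] 0.0976 F [-0.6  7.2] 5.4 w 0.0093 ff 45.01026749610901 q [ 0.02  0.27 -0.44 -0.   -0.86  1.81]
rot err vec (tool vs fixture-aligned) [0.001 0.    0.   ]
```

carry_out --steps '[{"offset":[0,0.002,0],"delta_rot":[0,0,0],"grip":0},{"offset":[0,0,0],"delta_rot":[0,0,0],"grip":0},{"offset":[0.0011,0,-0.0084],"delta_rot":[0,-0.04,0],"grip":0},{"offset":[0.0011,0,-0.0084],"delta_rot":[0,-0.04,0],"grip":0},{"offset":[0,0,0],"delta_rot":[0,0,0],"grip":0}]'

```text
clock: 10.4
tcp_pos: [0.4752, -0.1485, 0.1128]
tcp_rot: [0.004, 0.99, 0.131, -0.042]
contact_force: [-0.9, 6.4, -3.4]
width: 0.105
finger_force: 45.0
```

```bash
python3 look.py s4.png
```

```text
t 10.4 fix pos [-0.1027 -0.0167] 0.1128 F [0.8 6.4] -3.4 w 0.0091 ff 44.99807596206665 q [ 0.03  0.29 -0.37  0.02 -0.99  1.79]
rot err vec (tool vs fixture-aligned) [ 0.004 -0.084  0.   ]
side 24 bar angle -0.015243527252352458 slope 0.18750344317713244
```

View pics/s4.png

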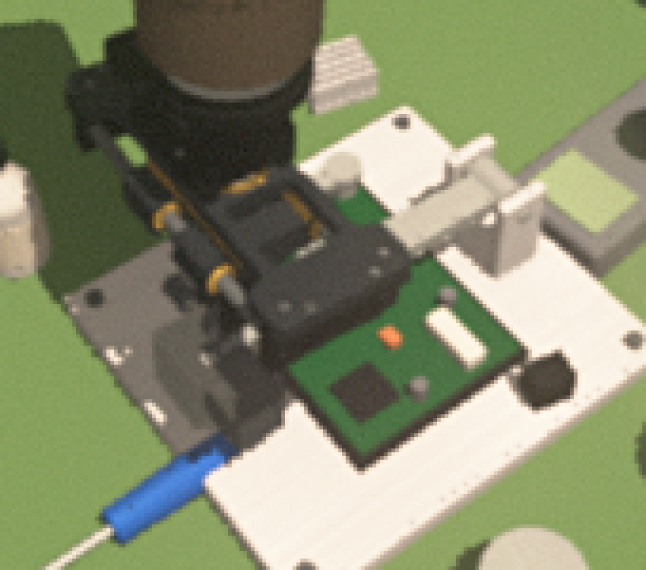

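The head is lifting in the gripper with only about 3.4 N of load, so the latch is clear of the ball. I'll continue along the arc.

carry_out --steps '[{"offset":[0.0011,0,-0.0084],"delta_rot":[0,-0.04,0],"grip":0},{"offset":[0.0011,0,-0.0084],"delta_rot":[0,-0.04,0],"grip":0},{"offset":[0.0011,0,-0.0084],"delta_rot":[0,-0.04,0],"grip":0},{"offset":[0.0011,0,-0.0084],"delta_rot":[0,-0.04,0],"grip":0},{"offset":[0.0011,0,-0.0084],"delta_rot":[0,-0.04,0],"grip":0},{"offset":[0,0,0],"delta_rot":[0,0,0],"grip":0}]'

```text
clock: 11.1
tcp_pos: [0.4862, -0.1452, 0.1528]
tcp_rot: [0.016, 0.981, 0.13, -0.142]
contact_force: [-3.3, 4.9, -2.9]
width: 0.102
finger_force: 45.0
```

```bash
python3 -c "
from h import *
st()"
```

```text
t 11.1 fix pos [-0.0912 -0.0164] 0.1528 F [-1.9  5.5] -2.9 w 0.0089 ff 44.99684393405914 q [ 0.07  0.37 -0.19  0.05 -1.3   1.75]
rot err vec (tool vs fixture-aligned) [ 0.005 -0.286  0.   ]
```

carry_out --steps '[{"offset":[0.0011,0,-0.0084],"delta_rot":[0,-0.04,0],"grip":0},{"offset":[0.0011,0,-0.0084],"delta_rot":[0,-0.04,0],"grip":0},{"offset":[0.0011,0,-0.0084],"delta_rot":[0,-0.04,0],"grip":0},{"offset":[0.0011,0,-0.0084],"delta_rot":[0,-0.04,0],"grip":0},{"offset":[0.0011,0,-0.0084],"delta_rot":[0,-0.04,0],"grip":0},{"offset":[0.0011,0,-0.0084],"delta_rot":[0,-0.04,0],"grip":0},{"offset":[0,0,0],"delta_rot":[0,0,0],"grip":0},{"offset":[0,0,0],"delta_rot":[0,0,0],"grip":0},{"offset":[0,0,0],"delta_rot":[0,0,0],"grip":0}]'

```text
clock: 12.0
tcp_pos: [0.5095, -0.1388, 0.197]
tcp_rot: [0.031, 0.957, 0.127, -0.258]
contact_force: [-4.4, 4.5, -0.4]
width: 0.105
finger_force: 45.0
```

```bash
python3 look.py s5.png
python3 - <<'E'
from h import *
cv2.imwrite('pics/t5.png',cv2.resize(camera('top')[0][140:285,210:365,::-1],None,fx=4,fy=4,interpolation=3))
E
```

```text
t 12.0 fix pos [-0.0671 -0.0164] 0.197 F [-3.1  5.5] -0.4 w 0.0091 ff 44.99569594860077 q [ 0.09  0.5   0.06  0.08 -1.64  1.73]
rot err vec (tool vs fixture-aligned) [ 0.006 -0.526 -0.   ]
side 10 bar angle -0.11567535025956424 slope 0.29109203418485974
top 174 bar angle -0.0090296968158493 slope -0.010095242939513237
```

View pics/s5.png

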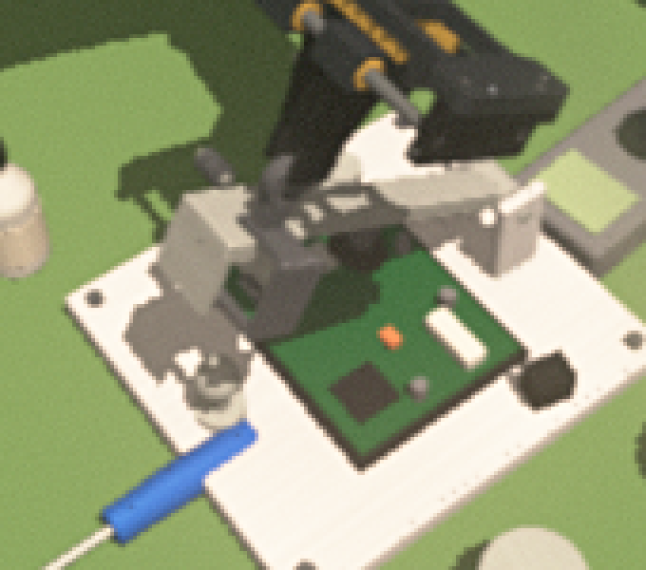

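View pics/t5.png

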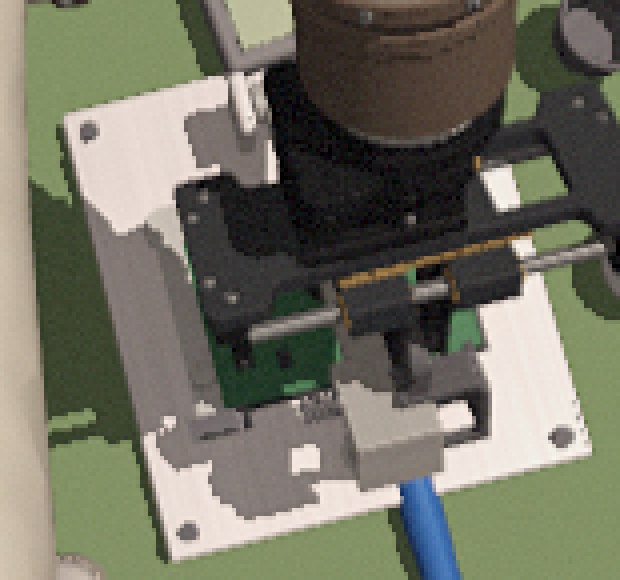

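The head is raised about 10 cm off the ball and still gripped; the bare ball shows at about (215,395) in the side crop. The hook lies closed along the left of the board. Handing in.

```bash
python3 -c "
from rig import *
print(hand_in())"
```

```text
the job is handed in; nothing more can be done
None
```

The job is handed in: the hook is closed against its stop (8.8 N at the knob), the latch was pulled about 16–17 mm with the arm still down, and the head is held in the gripper about 10 cm above the ball (estimated from the arm's pose); no result came back.

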